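Open the clamshell press mould and take out the insert

ROBOT

A 6-joint arm with a two-finger parallel gripper is mounted at the origin on a cart in front of the work surface, level with it; the furniture and walls round the work are solid. World frame = base frame: x ahead of the robot, y to its left, z up, the work surface at z = 0. Lengths are in mm, angles in rad, forces in N, time in s.
With the tool pointing down it reaches from about 325 to 900 mm from the base axis. Payload 6.1 kg.
Tool frame: the origin (TCP) lies at the very end of the fingers, on their centre line; the grasp point (between the pads) lies grip_point_offset behind it (grip_point_offset is the distance from the TCP to the grasp point, in mm); z points along the fingers, y is the direction in which the jaws open and shut (so a half turn about z gives the same grasp; the last joint's range is limited). The gripper opens to 85 mm and grips with 20 to 120 N. Pads are 22 mm wide; open, the fingers measure 114 mm over their backs; the gripper's body (76 mm by 85 mm) begins 54 mm behind the grasp point. The pads swing forward as they close: fully open they stand 13 mm farther back than shut.
Start: joints at [-1.371, 0.22, 1.526, -0, 1.395, -0.126], TCP at [200.034, -592.117, 231.3] pointing down, gripper open.
Joint ranges: [-2.98, 2.98], [-0.91, 2.08], [0.09, 2.57], [-1.24, 4.39], [0.2, 2.65], [-2.68, 2.68]. Speed limits (rad/s): [2.57, 2.57, 3.01, 3.14, 3.14, 3.14].

INTERFACE

Orientations are given as a unit quaternion [x, y, z, w].
In Python, from workcell import * gives the robot as it stands. The module is installed in compiled form; this text tells all that it offers.
- The arm moves only by the shell command python3 -m pendant 'ROWS'. ROWS is JSON, a list that holds one entry, the list of rows, each a list of 7 numbers: the shift along the tool's x, y, z in m, then the turn, a rotation vector about the tool's x, y, z in degrees, then the opening, from 0 (shut) to 1 (fully open). A call has 1 to 12 rows; each row is the pose to reach, as a shift and turn from the pose commanded when the call began, along the tool's axes at that moment; what a row does not reach only later rows make up. A row lasts 1/10 s, in which the tool goes at most 50 mm and 8.59 degrees, less where a joint would pass 70% of its speed; a pose out of reach is approached as far as the arm can. A call with a gripper value outside its range is refused whole. The fingers move at their own pace and stop on an object; the grip force is fixed at half the most. Time passes only in rows, so rows that repeat a pose let the fingers close. It gives the time, the measured TCP pose, the force and the opening at its end, in the units of the state.
- read_state(): the state, without advancing time (a new reading comes with each control period).
- read_camera(name): name is "scene" or "top"; returns the picture (400x640x3 uint8, blue, green, red); there is no depth.
- camera_model(name): a dict with "fovy" (degrees; the focal length in pixels is half the picture's height over the tangent of half this angle, whatever the lens; pixels are square), "cx", "cy" (the principal point, pixels), "cam_to_world" (4x4, takes a point from camera to world coordinates). Camera axes: x right, y up, looking along -z (the intrinsics and any distortion apply to the point x, -y, -z); pixel columns grow to the right and rows downward; lengths in mm; the calibration is good to about 2 mm. A picture is of the moment at which its call begins. camera_model takes no time and is no camera call.
- job_done(): hands the job in, once; it reports no verdict.
The state is a dict: "t": time; "joint_pos": joint angles; "dq": joint speeds; "effort": joint torques, N m; "tool_pos": TCP position; "tool_rot": TCP orientation; "contact_force": force on the tool from outside, world axes, zero at the start; "moment": the same for the moment, N m; "width": finger opening in mm.
Only numpy, scipy, OpenCV 4.12 (cv2) and the standard library are available. Lean on these libraries where they do the work, as an engineer would, in place of code of your own. Each camera call takes 0.05 s, during which the arm holds its last target.

TASK

Swing the lid of the press mould up and over, past vertical, until it leans back and stays open by itself. Then lift the steel insert out of the open mould by its rib and gently set it down flat, rib upward, in the middle of the cork board, and let go. The lid stays open, and the other loose things on the bench stay where they are.

Things in the scene. Friction and masses are not known exactly. Their poses are not given: they have to be found in the camera images.
- press: Grey clamshell press mould, fixed. Origin: centre of the underside of its 170 x 140 x 12 mm base. x: low front to high back, y: along the hinge, z up. Its bed rises towards +x at 30 degrees, so square-to-bed leans 30 degrees from vertical towards -x. Pocket in the bed: 60 mm along the slope x 74 mm (y), 8 mm deep; its floor's centre is 80 mm above the origin. The lid hinges at the back.
- press_lid (a joint): Lid angle, rad: 0 = shut (parallel to the bed), grows as it swings up and back; stop at 2.3, top edge then about 12 degrees past vertical, clear of the bed. No latch or spring: it falls shut below about 1.75 and falls open to the stop above. Lid: 0.35 kg hollow shell, 96 mm along the slope x 110 mm x 40 mm deep.
- lid_bar (a point): Middle of the lid's round pull bar, 10 mm thick, 92 mm long, along the press's y, 38 mm (to its centre line) in front of the lid's front face on two 8 mm arms 84 mm apart; about 60 mm above the bench when shut. The bar can turn between the fingers as the lid swings. Moves with the lid; axes are the lid's (lid shut: x up the slope, y along the bar, z square to the bed).
- lid_hinge (a point): Point on the hinge axis, half-way along it, fixed on the press, axes parallel to the press's. The hinge axis runs along the press's y; the pull bar's centre line is 143 mm from it.
- insert_center (a point): Centre of the loose steel insert, about 0.25 kg, lying at first in the pocket under the shut lid with 2 mm play. Plate 56 (x) x 70 (y) x 12 mm with a grip rib 16 mm thick (x), 50 mm long (y), standing 24 mm above the plate's middle; 36 mm high in all. Plate top is 6 mm below this point, rib top 18 mm above. z: along the rib's height, in the press square to the bed; y along the press's y.
- board_top (a point): Centre of the top face of the flat cork board on rubber feet, fixed on the bench, 130 x 130 mm, top face 16 mm above the bench. z up. It stands to the left or to the right of the press.
- ribbed_mould: Bystander: loose brass ribbed cup mould, 64 mm across, 56 mm high, standing on the other side of the press; origin at the centre of its underside.
- loose_pliers: Bystander: loose steel pliers lying on the bench, 56 x 146 x 13 mm; origin at the centre of the underside, y along them.
- loose_tape: Bystander: loose roll of tape lying on the bench, 67 mm across, 19 mm high; origin at the centre of its underside.

How it is judged (in metres and radians):
On the way, in this order (a step that is already met when the one before it is completed fails the run):
1. the lid is past vertical and stays open with nothing touching it (value of joint press_lid above 2.1 rad and contact force between each of the arm, the fingers and press below 0.2 N), for 0.2 s.
2. the insert is held clear above the open mould's bed (distance between insert_center and press above 0.13 m and contact force between the fingers and insert above 0.5 N and value of joint press_lid above 2.1 rad), for 0.05 s.
At the end, for the whole second after the job is handed in: The lid stands open by itself (joint over 2.1 rad); the insert lies flat on the cork board, rib upward (within 0.1 rad), its centre within 30 mm of the board's centre along each edge of the board, released and at rest (value of joint press_lid above 2.1 rad and x of insert_center in the frame of board_top between -0.03 and 0.03 m and y of insert_center in the frame of board_top between -0.03 and 0.03 m and z of insert_center in the frame of board_top between 0.012 and 0.024 m and angle between insert_center's own z axis and vertical below 0.1 rad and linear speed of insert below 0.02 m/s); the robot touches nothing.
It fails at once if the insert is dropped or thrown onto the board (faster than 0.45 m/s within 4 cm of its top) (horizontal distance between insert_center and board_top below 0.09 m and z of insert_center in the frame of board_top below 0.058 m and linear speed of insert above 0.45 m/s).
It fails at once if a bystander (ribbed_mould) is moved more than 3 cm (distance of ribbed_mould from where it was at the start of the episode above 0.03 m).
It fails at once if a bystander (loose_pliers) is moved more than 3 cm (distance of loose_pliers from where it was at the start of the episode above 0.03 m).
It fails at once if a bystander (loose_tape) is moved more than 3 cm (distance of loose_tape from where it was at the start of the episode above 0.03 m).
It also fails if it takes over 59 s, if anything falls off the work surface, if the arm or the gripper's body presses on something with over 40 N, if the wrist force passes 120 N, or if a joint passes its speed limit or range.

## Working session

There is one attempt and no reset: what is moved stays moved. The work goes in short steps, Python scripts to look and compute and a shell command to move; the robot and the scene stay as the last step left them, time stands still between calls to the robot, and variables do not carry over. Pictures are saved under pics/ and viewed, and the job is handed in when it is done.

```bash
mkdir -p pics; ls; python3 - <<'E'
from workcell import *
import cv2, json
print(read_state())
for n in ("scene","top"):
    m=camera_model(n); print(n,m)
    cv2.imwrite(f"pics/{n}0.png",read_camera(n))
E
```

```text
pics
{'t': 0.0, 'joint_pos': array([-1.37108876e+00,  2.21244752e-01,  1.52761701e+00,  2.90420427e-06,
        1.39469661e+00, -1.26094721e-01]), 'dq': array([-2.16680501e-03,  2.19932062e-04, -1.33818902e-03, -3.73073884e-05,
        6.10602040e-04,  1.31367357e-03]), 'effort': array([-5.87400592e-06, -4.96894670e+01, -3.89396489e+01, -1.25960810e-04,
        1.10480783e-02,  1.27098050e-05]), 'tool_pos': array([ 199.92201672, -591.52098066,  230.18458222]), 'tool_rot': array([ 9.86760489e-01,  1.62181289e-01, -3.47389287e-05, -9.82245903e-04]), 'contact_force': array([ 0.61355178, -0.06513668,  0.79489888]), 'moment': array([ 0.0159177 ,  0.03664932, -0.03791642]), 'width': 85.29525858456759}
scene {'fovy': 45.200390965744745, 'cx': 326.97746556918116, 'cy': 195.76394299853206, 'cam_to_world': array([[-4.42649125e-01, -6.62058365e-01,  6.04764809e-01,
         1.24448835e+03],
       [ 8.96666289e-01, -3.32199585e-01,  2.92631171e-01,
         4.84433458e+02],
       [ 7.16370399e-03,  6.71805149e-01,  7.40693272e-01,
         9.91274019e+02],
       [ 0.00000000e+00,  0.00000000e+00,  0.00000000e+00,
         1.00000000e+00]])}
top {'fovy': 47.25912150007964, 'cx': 321.50246977761714, 'cy': 196.00632145130191, 'cam_to_world': array([[ 2.93142553e-02,  9.99040012e-01, -3.25534868e-02,
         4.69910387e+02],
       [-9.99561970e-01,  2.94309805e-02,  3.11218049e-03,
         1.27887646e+02],
       [ 4.06727387e-03,  3.24479961e-02,  9.99465149e-01,
         1.21163355e+03],
       [ 0.00000000e+00,  0.00000000e+00,  0.00000000e+00,
         1.00000000e+00]])}
```

View pics/scene0.png

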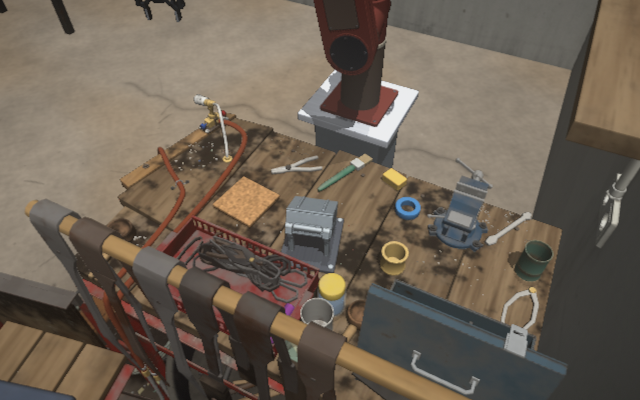

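View pics/top0.png

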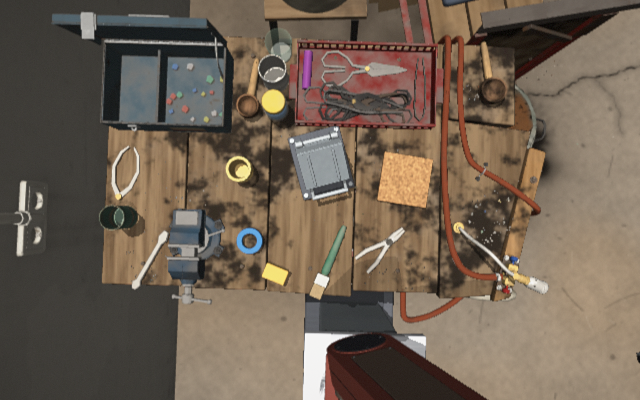

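```bash
python3 - <<'E'
import cv2
a=cv2.imread("pics/top0.png"); cv2.imwrite("pics/top0z.png",cv2.resize(a[105:225,260:450],None,fx=4,fy=4,interpolation=cv2.INTER_CUBIC))
a=cv2.imread("pics/scene0.png"); cv2.imwrite("pics/scene0z.png",cv2.resize(a[150:290,200:360],None,fx=4,fy=4,interpolation=cv2.INTER_CUBIC))
E
```

```text
(no output)
```

View pics/top0z.png

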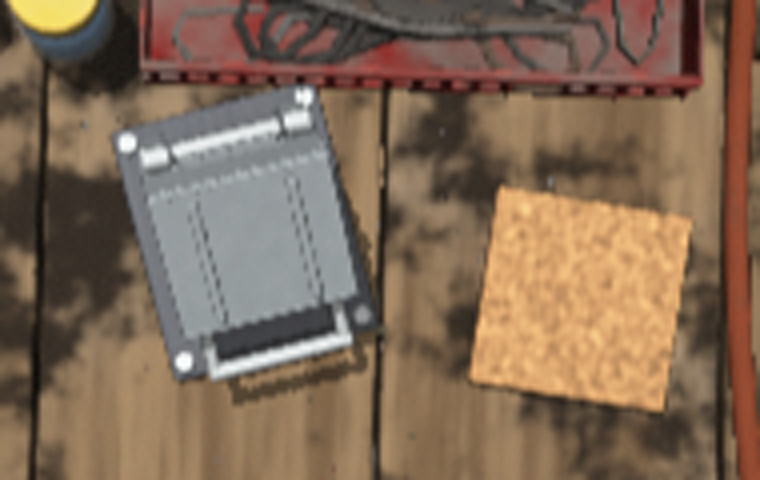

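View pics/scene0z.png

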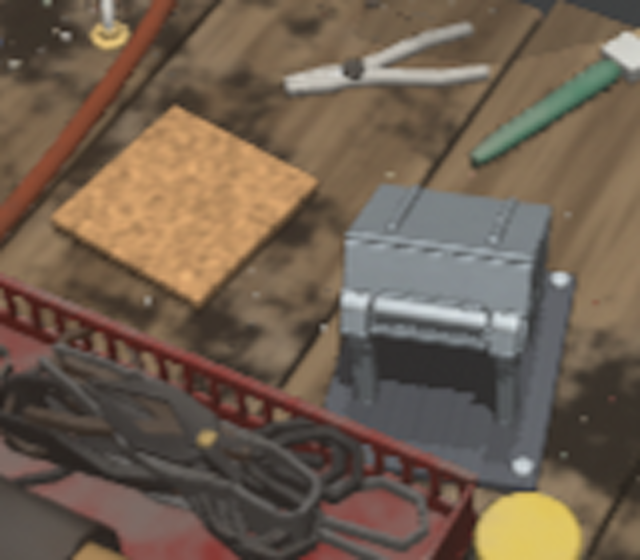

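```bash
cat > h.py <<'E'
import numpy as np
from workcell import *
def ray(n,px):
    m=camera_model(n); f=200/np.tan(np.radians(m["fovy"]/2)); T=m["cam_to_world"]
    d=T[:3,:3]@np.array([(px[0]-m["cx"])/f,-(px[1]-m["cy"])/f,-1]); return T[:3,3],d/np.linalg.norm(d)
def plane(n,px,z):
    o,d=ray(n,px); return o+d*(z-o[2])/d[2]
def tri(pt,ps):
    A=np.zeros((3,3));b=np.zeros(3);L=[ray("top",pt),ray("scene",ps)]
    for o,d in L:
        P=np.eye(3)-np.outer(d,d);A+=P;b+=P@o
    x=np.linalg.solve(A,b); return x,[np.linalg.norm((np.eye(3)-np.outer(d,d))@(x-o)) for o,d in L]
def proj(n,p):
    m=camera_model(n); f=200/np.tan(np.radians(m["fovy"]/2)); T=m["cam_to_world"]
    c=T[:3,:3].T@(np.asarray(p,float)-T[:3,3]); return np.array([m["cx"]+f*c[0]/-c[2], m["cy"]-f*c[1]/-c[2]])
tz=lambda p:((p[0]+.5)/4-.5+260,(p[1]+.5)/4-.5+105)
sz=lambda p:((p[0]+.5)/4-.5+200,(p[1]+.5)/4-.5+150)
E
python3 - <<'E'
from h import *
np.set_printoptions(precision=1,suppress=True)
T=[(500,187),(691,220),(663,411),(471,382)]
S=[(317,184),(176,106),(53,219),(200,306)]
# match: in scene x right ~ +y... test all rotations
for k in range(4):
    r=[tri(tz(T[i]),sz(S[(i+k)%4])) for i in range(4)]
    print(k,[x[0] for x in r],[x[1][0] for x in r])
P=[plane("top",tz(p),16) for p in T]; print("board top",P,np.mean(P,0),[np.linalg.norm(P[i]-P[i-1]) for i in range(4)])
P=[plane("scene",sz(p),16) for p in S]; print("board scene",P,np.mean(P,0),[np.linalg.norm(P[i]-P[i-1]) for i in range(4)])
B=[(127,142),(305,97),(363,314),(184,361)]
P=[plane("top",tz(p),15) for p in B]; c=np.mean(P,0);print("bolts",P,c,[np.linalg.norm(P[i]-P[i-1]) for i in range(4)])
v=P[0]+P[1]-P[2]-P[3]; print("press yaw deg",np.degrees(np.arctan2(v[1],v[0])))
v=P[0]-P[1]+P[3]-P[2]; print("press y dir deg-90",np.degrees(np.arctan2(v[1],v[0]))-90)
print("scene bolts",plane("scene",sz((561,279)),15),plane("scene",sz((522,466)),15))
E
```

```text
0 [array([602.2,   8.2, 131.3]), array([ 584.8, -104.2,  134. ]), array([ 510.2, -213.8, -119.6]), array([ 526.5,  -73.4, -126.5])] [np.float64(32.55254952379017), np.float64(32.91782850063172), np.float64(39.29710223877324), np.float64(38.59175989080161)]
1 [array([614.2, -25.1, 185. ]), array([ 612.8, -163.8,   13.8]), array([ 482. , -186.7, -234.5]), array([502.3, -22.6,   9.8])] [np.float64(11.821042114860191), np.float64(0.9043510835048906), np.float64(21.01337563622774), np.float64(0.56517630178478)]
2 [array([646.3, -65.4,  96.1]), array([ 600.2, -127.1,  -52.6]), array([ 468.9, -108.9,  -47.1]), array([526. , -52.7,  93.5])] [np.float64(45.65742869167439), np.float64(55.65929720814812), np.float64(56.00079839211051), np.float64(47.29505281586525)]
3 [array([630.8, -37.1,  11.3]), array([577. , -62.8,  99. ]), array([ 486.6, -147.6,   15.2]), array([557.8, -94. ,   3.8])] [np.float64(1.8260621205050622), np.float64(82.17519979151366), np.float64(1.1643095285445895), np.float64(88.56830113006644)]
board top [array([631. , -38.1,  16. ]), array([ 613. , -164.1,   16. ]), array([
[... 187 characters left out ...]
.03665842014698)]
board scene [array([506.8, -18.8,  16. ]), array([ 486.9, -145.9,   16. ]), array([ 613.9, -161.4,   16. ]), array([633.1, -32.9,  16. ])] [560.2 -89.8  16. ] [np.float64(127.06711141950565), np.float64(128.596067965223), np.float64(128.0207077087224), np.float64(129.99990539547147)]
bolts [array([653.5, 207.6,  15. ]), array([686.7,  91.5,  15. ]), array([544.9,  49.5,  15. ]), array([510.6, 165.8,  15. ])] [598.9 128.6  15. ] [np.float64(148.8402611674902), np.float64(120.76611689146604), np.float64(147.91244669425194), np.float64(121.27818953938797)]
press yaw deg 16.418660419599554
press y dir deg-90 16.194451432898873
scene bolts [507.3 166.1  15. ] [650.2 207.4  15. ]
```

```bash
python3 - <<'E'
from h import *
np.set_printoptions(precision=1,suppress=True)
c=np.array([597.5,128.5,0]);a=np.radians(16.3);X=np.array([np.cos(a),np.sin(a),0]);Y=np.array([-X[1],X[0],0])
def loc(p): d=p-c; return np.array([d@X,d@Y,d[2]])
print("c", "hinge",[loc(tri(tz(p),sz(q))[0]) for p,q in [((228,139),(432,317)),((153,160),(508,330)),((298,121),(355,309))]], tri(tz((228,139)),sz((432,317))))
print("bar",[loc(plane("top",tz(p),60)) for p in [(213,369),(352,334)]])
# lid top front edge: zoom top (187,337)-(357,296) ; scene lid top corners (382,187),(549,206) ; lid top rear (347,238),(532,262)
print("lid front top edge",[ (loc(tri(tz(p),sz(q))[0]),tri(tz(p),sz(q))[1][0]) for p,q in [((187,337),(549,206)),((357,296),(382,187))]])
print("lid rear top edge",[ (loc(tri(tz(p),sz(q))[0]),tri(tz(p),sz(q))[1][0]) for p,q in [((148,200),(532,262)),((325,153),(347,238))]])
E
python3 - <<'E'
import cv2
a=cv2.imread("pics/top0.png"); cv2.imwrite("pics/top0y.png",cv2.resize(a[120:210,280:365],None,fx=6.5,fy=6.5,interpolation=cv2.INTER_CUBIC))
E
```

```text
c hinge [array([ 45.8,   0.4, 113.1]), array([ 45.4,  46.3, 110.8]), array([ 46.2, -44.4, 110.9])] (array([641.3, 141.7, 113.1]), [np.float64(1.658158073791218), np.float64(1.6581580737912112)])
bar [array([-84.3,  42.8,  60. ]), array([-85. , -47.5,  60. ])]
lid front top edge [(array([-62.8,  53.3, 100.3]), np.float64(0.3173869510874584)), (array([-64.5, -53.4,  94.9]), np.float64(0.5148037344618775))]
lid rear top edge [(array([ 18.5,  55. , 142.3]), np.float64(0.8346094034999344)), (array([ 19.3, -53.2, 141.8]), np.float64(0.14655363705941465))]
```

View pics/top0y.png

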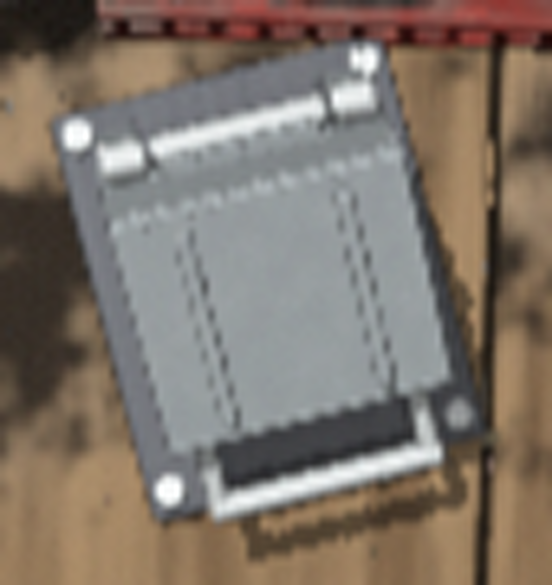

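```bash
cat >> h.py <<'E'
from scipy.spatial.transform import Rotation as R
C=np.array([597.5,128.5,0]);YAW=np.radians(16.3)
X=np.array([np.cos(YAW),np.sin(YAW),0]);Y=np.array([-X[1],X[0],0]);Z=np.array([0,0,1.])
def W(p): return C+p[0]*X+p[1]*Y+p[2]*Z
def loc(p): d=np.asarray(p)-C; return np.array([d@X,d@Y,d[2]])
def rot(phi,yaw=YAW):
    x=np.array([-np.sin(yaw),np.cos(yaw),0]);f=np.array([np.cos(yaw),np.sin(yaw),0])
    z=np.cos(np.radians(phi))*f+np.sin(np.radians(phi))*Z
    return R.from_matrix(np.column_stack([x,np.cross(z,x),z]))
import workcell
G=getattr(workcell,"grip_point_offset",None)
def rows(targets,grip=True):
    """targets: list of (world pos of grasp point or tcp, Rotation)"""
    s=read_state();p0=np.asarray(s["tool_pos"]);r0=R.from_quat(s["tool_rot"])
    for p,r in targets:
        p=np.asarray(p,float)+(r.apply([0,0,G]) if grip else 0)
        d=r0.inv().apply(p-p0)/1000;t=np.degrees((r0.inv()*r).as_rotvec())
        print([round(float(v),4) for v in d]+[round(float(v),2) for v in t])
def st():
    s=read_state();r=R.from_quat(s["tool_rot"]);g=s["tool_pos"]-r.apply([0,0,G])
    m=r.as_matrix()
    print("t",round(s["t"],2),"tcp",np.round(s["tool_pos"],1),"grasp",np.round(g,1),"press",np.round(loc(g),1),"z",np.round(m[:,2],3),"x",np.round(m[:,0],3),"F",np.round(s["contact_force"],1),"w",round(s["width"],1),"q",np.round(s["joint_pos"],2))
E
python3 - <<'E'
import workcell; print([n for n in dir(workcell) if n[0]!='_'])
from h import *
print(G); st()
print("pre"); 
t=[((200,-592,320),R.from_quat(read_state()["tool_rot"])),(W((-190,0,230))  ,rot(-90)),(W((-190,0,190)),rot(-50))]
rows(t)
E
```

```text
['MotionError', 'camera_model', 'grip_point_offset', 'job_done', 'read_camera', 'read_state']
18.700000000000003
t 0.1 tcp [ 199.9 -591.6  230.3] grasp [ 199.9 -591.6  249. ] press [-583.7 -579.6  249. ] z [-0.     0.002 -1.   ] x [0.947 0.32  0.   ] F [-0.2  0.4 -0.2] w 85.5 q [-1.37  0.22  1.53 -0.    1.39 -0.13]
pre
[-0.0001, 0.0003, -0.071, 0.0, 0.0, 0.0]
[0.4173, -0.5628, 0.0201, -0.07, -0.08, -87.63]
[0.4293, -0.5622, 0.0557, -31.84, 30.4, -83.79]
```

```bash
python3 -m pendant '[[[0,0,-0.07,0,0,0,1],[0,0,-0.07,0,0,0,1],[0.417,-0.563,-0.05,0,0,-87.6,1],[0.417,-0.563,-0.05,0,0,-87.6,1],[0.417,-0.563,-0.05,0,0,-87.6,1],[0.417,-0.563,-0.05,0,0,-87.6,1],[0.417,-0.563,-0.05,0,0,-87.6,1],[0.417,-0.563,-0.05,0,0,-87.6,1],[0.417,-0.563,-0.05,0,0,-87.6,1],[0.417,-0.563,-0.05,0,0,-87.6,1],[0.417,-0.563,-0.05,0,0,-87.6,1],[0.417,-0.563,-0.05,0,0,-87.6,1]]]'; python3 -c "
from h import *
st(); rows([(W((-170,0,230)),rot(-90)),(W((-160,0,160)),rot(-55)),(W((-145,0,130)),rot(-50))])"
```

```text
t: 1.3
tool_pos: [353.2, -114.5, 286.9]
tool_rot: [0.609, 0.793, 0.0, 0.0]
contact_force: [1.0, -0.6, -0.2]
width: 85.4
t 1.3 tcp [ 353.2 -114.5  286.9] grasp [ 353.2 -114.5  305.6] press [-302.6 -164.6  305.6] z [ 0.001 -0.    -1.   ] x [-0.258  0.966 -0.   ] F [ 1.  -0.6 -0.2] w 85.4 q [-0.53 -0.46  2.05  0.    1.56 -0.79]
[0.1678, 0.1286, 0.0756, 0.03, 0.02, -1.38]
[0.1683, 0.1493, 0.1422, -34.97, 0.44, -1.33]
[0.1687, 0.1656, 0.1712, -39.97, 0.5, -1.31]
```

```bash
python3 -m pendant '[[[0.168,0.129,0.05,0,0,-1.4,0.4],[0.168,0.129,0.05,0,0,-1.4,0.4],[0.168,0.129,0.05,0,0,-1.4,0.4],[0.168,0.129,0.05,0,0,-1.4,0.4],[0.169,0.166,0.171,-40,0.5,-1.3,0.4],[0.169,0.166,0.171,-40,0.5,-1.3,0.4],[0.169,0.166,0.171,-40,0.5,-1.3,0.4],[0.169,0.166,0.171,-40,0.5,-1.3,0.4],[0.169,0.166,0.171,-40,0.5,-1.3,0.4],[0.169,0.166,0.171,-40,0.5,-1.3,0.4],[0.169,0.166,0.171,-40,0.5,-1.3,0.4],[0.169,0.166,0.171,-40,0.5,-1.3,0.4]]]'; python3 -c "
from h import *
import cv2
st(); rows([(W((-145,0,130)),rot(-50)),(W((-85.5,0,58.5)),rot(-50))])
cv2.imwrite('pics/s1.png',cv2.resize(read_camera('scene')[120:290,200:400],None,fx=3.5,fy=3.5))
cv2.imwrite('pics/t1.png',cv2.resize(read_camera('top')[105:255,250:450],None,fx=3.5,fy=3.5))"
```

```text
t: 2.5
tool_pos: [470.7, 89.3, 114.7]
tool_rot: [0.566, 0.751, 0.272, 0.204]
contact_force: [-0.2, -0.3, 1.0]
width: 33.5
t 2.5 tcp [470.7  89.3 114.7] grasp [459.2  86.  129.1] press [-144.7   -2.   129.1] z [ 0.615  0.178 -0.769] x [-0.276  0.961  0.002] F [-0.2 -0.3  1. ] w 33.5 q [-0.19 -0.53  2.57  0.59  0.54 -0.89]
[0.002, 0.0004, -0.0009, -0.23, 0.12, -0.3]
[0.0022, 0.0004, 0.0921, -0.23, 0.12, -0.3]
```

View pics/s1.png

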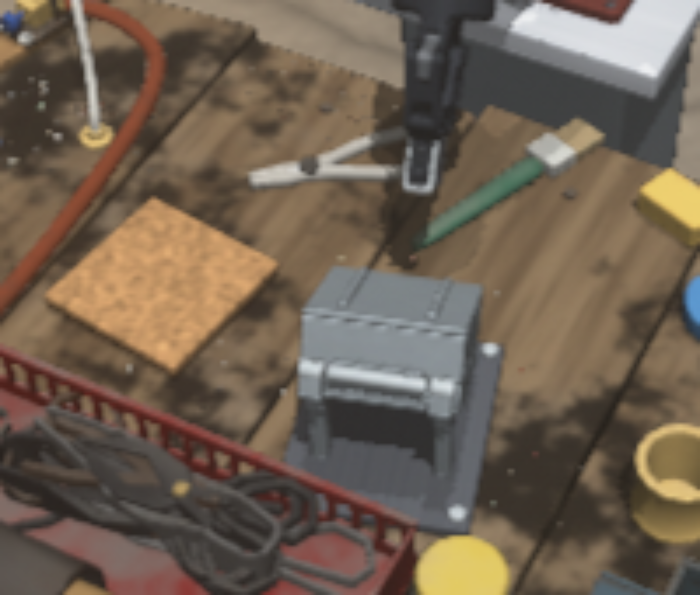

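View pics/t1.png

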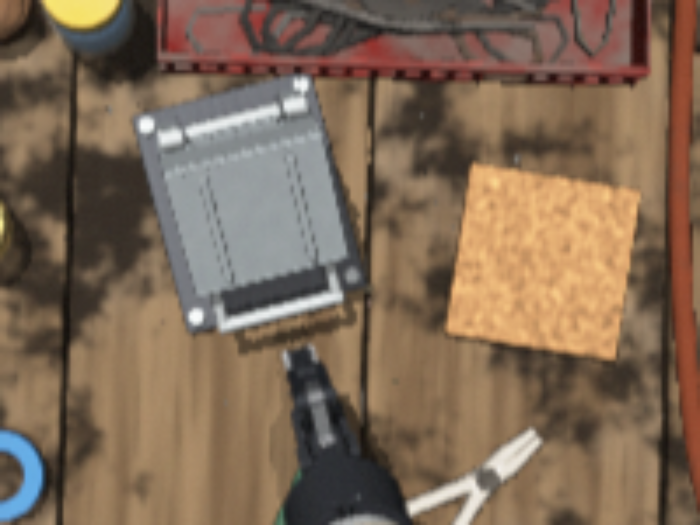

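```bash
python3 -m pendant '[[[0.001,0,0.015,0,0,0,0.4],[0.002,0,0.03,0,0,0,0.4],[0.002,0,0.045,0,0,0,0.4],[0.002,0,0.055,0,0,-0.3,0.4],[0.002,0,0.055,0,0,-0.3,0.4]]]'; python3 -c "
from h import *
import cv2
st(); rows([(W((-85.5,0,58.5)),rot(-50))])
cv2.imwrite('pics/s2.png',cv2.resize(read_camera('scene')[120:290,200:400],None,fx=3.5,fy=3.5))
cv2.imwrite('pics/t2.png',cv2.resize(read_camera('top')[125:225,265:400],None,fx=5,fy=5))"
```

```text
t: 3.1
tool_pos: [503.8, 101.6, 71.4]
tool_rot: [0.564, 0.753, 0.271, 0.204]
contact_force: [-1.9, 0.3, 0.8]
width: 34.0
t 3.1 tcp [503.8 101.6  71.4] grasp [492.4  98.2  85.8] press [-109.4    0.4   85.8] z [ 0.613  0.178 -0.77 ] x [-0.28   0.96  -0.001] F [-1.9  0.3  0.8] w 34.0 q [-0.12 -0.26  2.5   0.81  0.36 -1.1 ]
[-0.0004, 0.0011, 0.0363, -0.31, 0.04, 0.0]
```

View pics/t2.png

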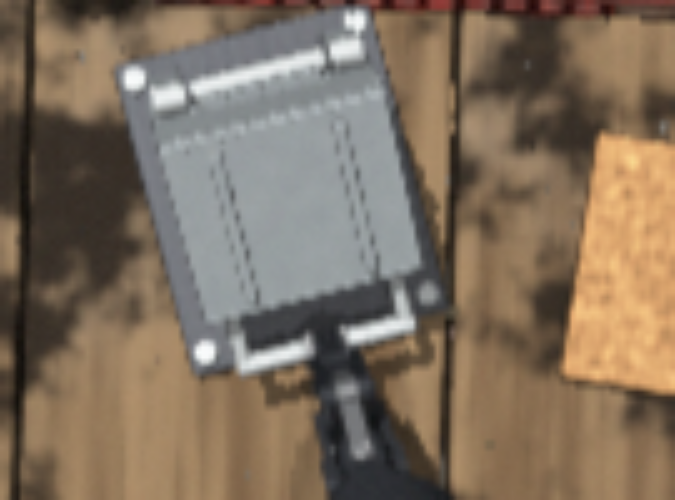

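```bash
python3 -c "
from h import *
a=np.radians(-58); b=np.array([-85.5,0,58.5]); f=lambda k:W(b-k*np.array([np.cos(a),0,np.sin(a)]))
rows([(f(30),rot(-58)),(f(15),rot(-58)),(f(0),rot(-58))])"
```

```text
[-0.0, 0.0013, 0.0073, 7.81, 0.1, 0.01]
[0.0, -0.0007, 0.0221, 7.81, 0.1, 0.01]
[0.0, -0.0028, 0.037, 7.81, 0.1, 0.01]
```

```bash
python3 -m pendant '[[[0,0.001,0.007,7.8,0.1,0,0.4],[0,0.001,0.007,7.8,0.1,0,0.4],[0,-0.001,0.022,7.8,0.1,0,0.4],[0,-0.002,0.030,7.8,0.1,0,0.4],[0,-0.003,0.037,7.8,0.1,0,0.4],[0,-0.003,0.037,7.8,0.1,0,0.4]]]'; python3 -c "
from h import *
import cv2
st(); rows([(W((-85.5,0,58.5)),rot(-58))])
cv2.imwrite('pics/s3.png',cv2.resize(read_camera('scene')[120:290,200:400],None,fx=3.5,fy=3.5))
cv2.imwrite('pics/t3.png',cv2.resize(read_camera('top')[125:225,265:400],None,fx=5,fy=5))"
```

```text
t: 3.8
tool_pos: [525.5, 106.7, 43.2]
tool_rot: [0.576, 0.769, 0.221, 0.166]
contact_force: [-0.3, -0.6, 0.5]
width: 34.1
t 3.8 tcp [525.5 106.7  43.2] grasp [516.  103.9  59. ] press [-85.1  -0.7  59. ] z [ 0.51   0.148 -0.847] x [-0.28   0.96  -0.001] F [-0.3 -0.6  0.5] w 34.1 q [-0.06 -0.08  2.35  0.51  0.37 -0.78]
[0.0007, -0.0006, 0.0003, 0.11, 0.07, 0.0]
```

View pics/t3.png

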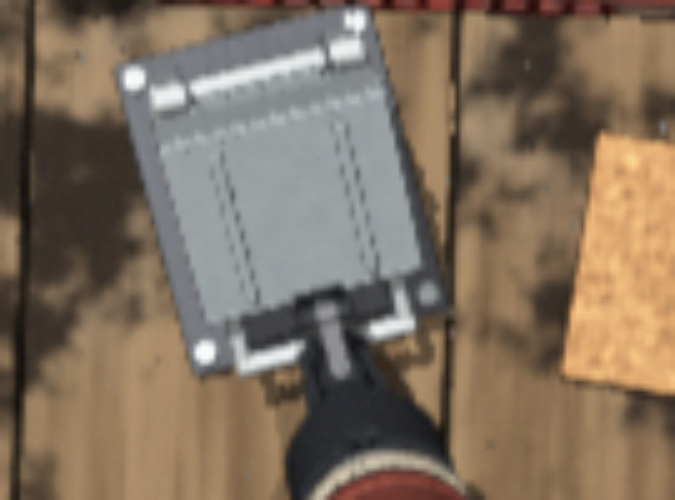

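View pics/s3.png

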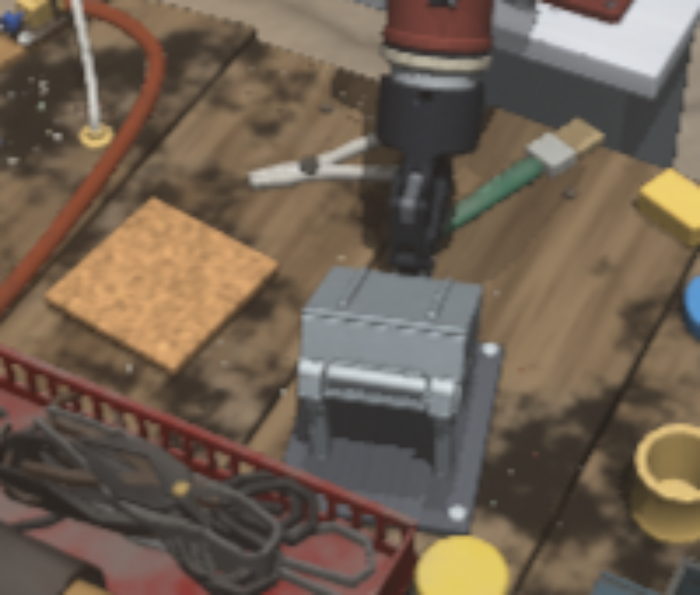

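```bash
python3 -m pendant '[[[0,0,0,0,0,0,0],[0,0,0,0,0,0,0],[0,0,0,0,0,0,0],[0,0,0,0,0,0,0],[0,0,0,0,0,0,0],[0,0,0,0,0,0,0]]]'; python3 -c "
from h import *
st()"
```

```text
t: 4.5
tool_pos: [525.1, 106.4, 43.5]
tool_rot: [0.576, 0.769, 0.221, 0.166]
contact_force: [-9.3, -5.8, 8.0]
width: 7.7
t 4.5 tcp [525.1 106.4  43.5] grasp [515.5 103.6  59.4] press [-85.6  -0.9  59.4] z [ 0.51   0.148 -0.847] x [-0.281  0.96  -0.002] F [-9.3 -5.8  8. ] w 7.7 q [-0.06 -0.08  2.36  0.51  0.38 -0.78]
```

```bash
cat >> h.py <<'E'
H=np.array([47,0,112.])
def barp(psi,r=142.8,y=-0.9): return W((H[0]+r*np.cos(np.radians(psi)),y,H[2]+r*np.sin(np.radians(psi))))
E
python3 -c "
from h import *
rows([(barp(201.6-d,142.6),rot(-58.5-d*.17)) for d in (0,3,6,9,12,16,20,24,28)])"
```

```text
[0.0, -0.0001, -0.0001, 0.61, 0.08, 0.04]
[-0.0, 0.0013, -0.0074, 1.12, 0.08, 0.04]
[-0.0, 0.0031, -0.0146, 1.63, 0.08, 0.04]
[-0.0, 0.0052, -0.0217, 2.14, 0.08, 0.04]
[-0.0, 0.0077, -0.0287, 2.65, 0.08, 0.04]
[-0.0001, 0.0116, -0.0377, 3.33, 0.08, 0.04]
[-0.0001, 0.0162, -0.0465, 4.01, 0.08, 0.04]
[-0.0001, 0.0213, -0.0549, 4.69, 0.08, 0.04]
[-0.0001, 0.027, -0.0629, 5.37, 0.08, 0.04]
```

```bash
python3 -m pendant '[[[0,0.001,-0.007,1,0,0,0],[0,0.003,-0.0145,1.5,0,0,0],[0,0.005,-0.0215,2,0,0,0],[0,0.0077,-0.0287,2.6,0,0,0],[0,0.0116,-0.0377,3.3,0,0,0],[0,0.0162,-0.0465,4,0,0,0],[0,0.0213,-0.0549,4.7,0,0,0],[0,0.0213,-0.0549,4.7,0,0,0]]]'; python3 -c "
from h import *
import cv2
st()
cv2.imwrite('pics/s4.png',cv2.resize(read_camera('scene')[120:290,200:400],None,fx=3.5,fy=3.5))
cv2.imwrite('pics/t4.png',cv2.resize(read_camera('top')[125:225,265:400],None,fx=5,fy=5))"
```

```text
t: 5.3
tool_pos: [512.4, 102.7, 99.9]
tool_rot: [0.583, 0.778, 0.187, 0.141]
contact_force: [-5.7, -7.8, -3.5]
width: 7.9
t 5.3 tcp [512.4 102.7  99.9] grasp [504.2 100.3 116.5] press [-97.4  -0.8 116.5] z [ 0.437  0.126 -0.89 ] x [-0.281  0.96  -0.002] F [-5.7 -7.8 -3.5] w 7.9 q [-0.05 -0.21  2.3   0.26  0.62 -0.51]
```

View pics/s4.png

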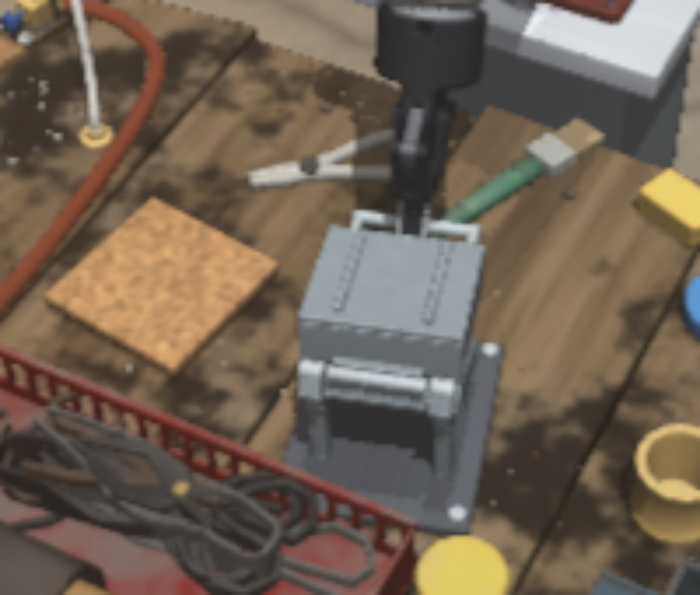

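```bash
python3 -c "
from h import *
rows([(barp(201.6-d,143.5),rot(-58.5-d*.17)) for d in (29,34,39,44,49,54,60,66,72,78,84)])"
```

```text
[-0.0, 0.0084, -0.012, 0.54, 0.08, 0.05]
[-0.0001, 0.0157, -0.022, 1.39, 0.08, 0.05]
[-0.0001, 0.0238, -0.0313, 2.24, 0.08, 0.05]
[-0.0001, 0.0326, -0.0399, 3.09, 0.08, 0.05]
[-0.0001, 0.0422, -0.0476, 3.94, 0.08, 0.05]
[-0.0001, 0.0524, -0.0544, 4.79, 0.08, 0.05]
[-0.0002, 0.0654, -0.0614, 5.81, 0.08, 0.05]
[-0.0002, 0.0791, -0.0669, 6.83, 0.08, 0.05]
[-0.0002, 0.0932, -0.071, 7.85, 0.09, 0.05]
[-0.0002, 0.1077, -0.0735, 8.87, 0.09, 0.05]
[-0.0002, 0.1224, -0.0745, 9.89, 0.09, 0.04]
```

```bash
python3 -m pendant '[[[0,0.008,-0.012,0.5,0,0,0],[0,0.0157,-0.022,1.4,0,0,0],[0,0.0238,-0.0313,2.2,0,0,0],[0,0.0326,-0.0399,3,0,0,0],[0,0.0422,-0.0476,4,0,0,0],[0,0.0524,-0.0544,4.8,0,0,0],[0,0.0654,-0.0614,5.8,0,0,0],[0,0.0791,-0.0669,6.8,0,0,0],[0,0.0932,-0.071,7.9,0,0,0],[0,0.1077,-0.0735,8.9,0,0,0],[0,0.1224,-0.0745,9.9,0,0,0]]]'; python3 -c "
from h import *
import cv2
st()
rows([(barp(201.6-d,143.5),rot(-58.5-d*.17)) for d in (84,90,96,102,108,114,120,125)])
cv2.imwrite('pics/s5.png',cv2.resize(read_camera('scene')[80:290,180:400],None,fx=2.8,fy=2.8))"
```

```text
t: 6.5
tool_pos: [586.1, 124.5, 225.6]
tool_rot: [0.593, 0.791, 0.121, 0.092]
contact_force: [-4.4, -0.7, 0.7]
width: 7.4
t 6.5 tcp [586.1 124.5 225.6] grasp [580.7 123.  243.4] press [-17.7  -0.6 243.4] z [ 0.289  0.083 -0.954] x [-0.28   0.96  -0.002] F [-4.4 -0.7  0.7] w 7.4 q [ 0.04 -0.07  1.87  0.08  1.04 -0.28]
[-0.0003, -0.0031, 0.0035, 0.29, 0.1, -0.01]
[-0.0003, 0.0115, 0.0017, 1.31, 0.1, -0.01]
[-0.0003, 0.0261, 0.0014, 2.33, 0.1, -0.01]
[-0.0003, 0.0408, 0.0026, 3.35, 0.1, -0.01]
[-0.0002, 0.0552, 0.0055, 4.37, 0.1, -0.01]
[-0.0002, 0.0692, 0.0098, 5.39, 0.1, -0.02]
[-0.0002, 0.0827, 0.0156, 6.41, 0.1, -0.02]
[-0.0002, 0.0935, 0.0215, 7.26, 0.1, -0.02]
```

View pics/s5.png

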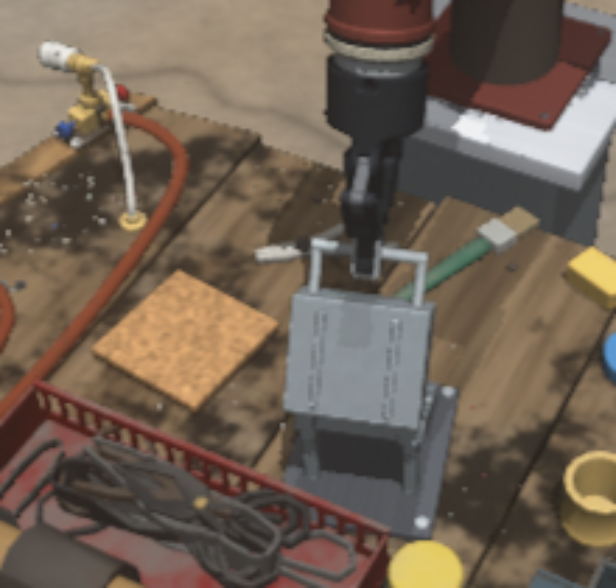

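```bash
python3 -m pendant '[[[0,0.006,0.001,0.6,0,0,0],[0,0.0115,0.0005,1.3,0,0,0],[0,0.0185,0,1.8,0,0,0],[0,0.0261,0.0004,2.3,0,0,0],[0,0.0335,0.001,2.8,0,0,0],[0,0.0408,0.0016,3.3,0,0,0],[0,0.0552,0.0045,4.4,0,0,0],[0,0.0692,0.009,5.4,0,0,0],[0,0.0827,0.0147,6.4,0,0,0],[0,0.092,0.020,7.1,0,0,0],[0,0.092,0.020,7.1,0,0,0]]]'; python3 -c "
from h import *
import cv2
st()
cv2.imwrite('pics/s6.png',cv2.resize(read_camera('scene')[80:290,180:400],None,fx=2.8,fy=2.8))"
```

```text
t: 7.65
tool_pos: [678.1, 151.7, 234.0]
tool_rot: [0.597, 0.797, 0.074, 0.056]
contact_force: [1.2, 3.2, 4.8]
width: 8.0
t 7.65 tcp [678.1 151.7 234. ] grasp [674.7 150.7 252.4] press [ 80.4  -0.3 252.4] z [ 0.178  0.051 -0.983] x [-0.28   0.96  -0.001] F [1.2 3.2 4.8] w 8.0 q [ 0.09  0.24  1.51  0.04  1.21 -0.2 ]
```

View pics/s6.png

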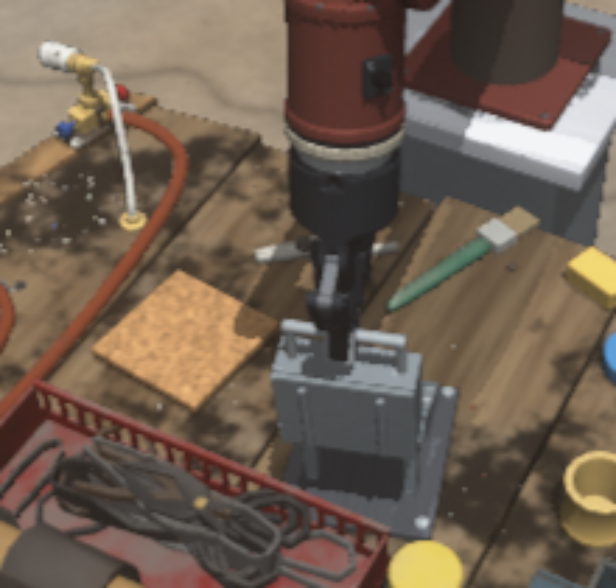

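```bash
python3 -m pendant '[[[0,0.006,0.003,0.5,0,0,0],[0,0.0115,0.005,1,0,0,0],[0,0.0115,0.005,1,0,0,0],[0,0.0115,0.005,1,0,0,0.35],[0,0.0115,0.005,1,0,0,0.35],[0,0.0115,0.005,1,0,0,0.35],[0,0.0115,0.005,1,0,0,0.35],[0,0.0115,0.005,1,0,0,0.35]]]'; python3 -c "
from h import *
import cv2
st()
cv2.imwrite('pics/s7.png',cv2.resize(read_camera('scene')[80:290,180:400],None,fx=2.8,fy=2.8))
cv2.imwrite('pics/t7.png',cv2.resize(read_camera('top')[105:225,265:400],None,fx=5,fy=5))"
```

```text
t: 8.5
tool_pos: [688.0, 154.0, 229.7]
tool_rot: [0.598, 0.797, 0.065, 0.05]
contact_force: [0.7, 0.3, -0.8]
width: 29.8
t 8.5 tcp [688.  154.  229.7] grasp [685.  153.2 248.2] press [ 90.9  -0.9 248.2] z [ 0.158  0.044 -0.986] x [-0.28   0.96  -0.002] F [ 0.7  0.3 -0.8] w 29.8 q [ 0.09  0.28  1.46  0.03  1.23 -0.2 ]
```

View pics/s7.png

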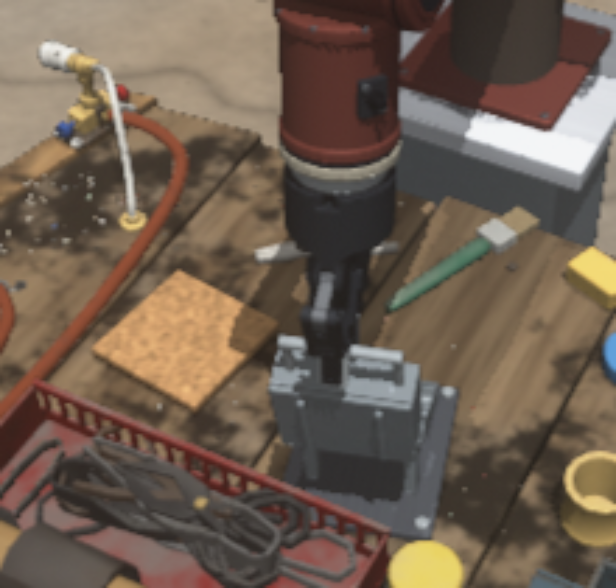

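View pics/t7.png

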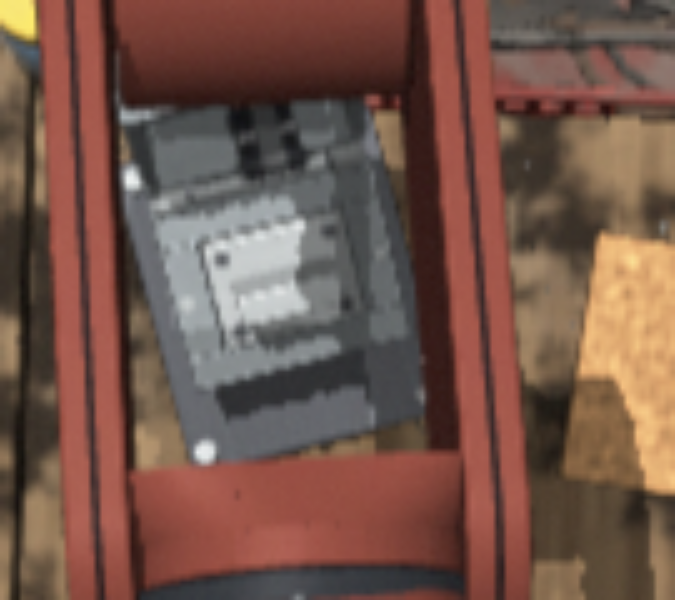

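```bash
python3 -m pendant '[[[0,0,-0.01,0,0,0,0.4],[0,0,-0.03,0,0,0,0.4],[0,0,-0.06,0,0,0,0.4],[0,-0.05,-0.1,0,0,0,0.4],[0,-0.1,-0.1,0,0,0,0.4],[0.0,-0.15,-0.1,0,0,0,0.4],[0.0,-0.2,-0.1,0,0,0,0.4],[0.0,-0.25,-0.1,0,0,0,0.4],[0.0,-0.25,-0.1,0,0,0,0.4]]]'; python3 -c "
from h import *
import cv2
st()
cv2.imwrite('pics/scene8.png',read_camera('scene'));cv2.imwrite('pics/top8.png',read_camera('top'))
cv2.imwrite('pics/s8.png',cv2.resize(cv2.imread('pics/scene8.png')[150:290,200:360],None,fx=4,fy=4))
cv2.imwrite('pics/t8.png',cv2.resize(cv2.imread('pics/top8.png')[105:225,260:400],None,fx=5,fy=5))"
```

```text
t: 9.5
tool_pos: [431.2, 80.1, 286.3]
tool_rot: [0.598, 0.797, 0.065, 0.049]
contact_force: [-0.4, 0.2, 0.4]
width: 34.5
t 9.5 tcp [431.2  80.1 286.3] grasp [428.3  79.3 304.7] press [-1.762e+02  2.000e-01  3.047e+02] z [ 0.156  0.044 -0.987] x [-0.28   0.96  -0.001] F [-0.4  0.2  0.4] w 34.5 q [-0.04 -0.42  2.03  0.05  1.38 -0.32]
```

View pics/s8.png

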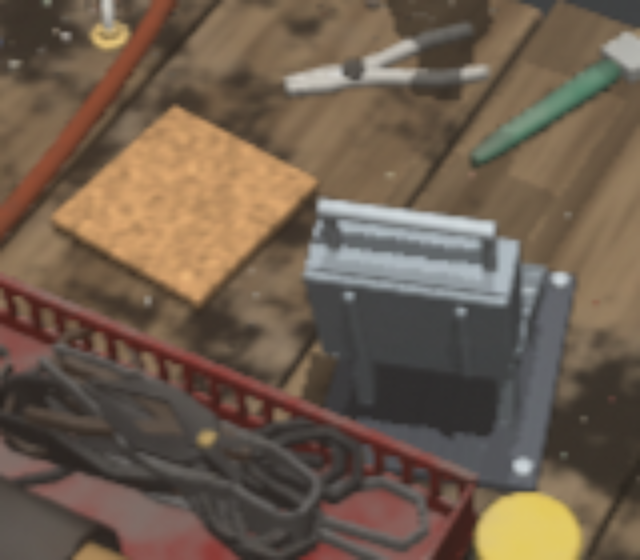

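View pics/t8.png

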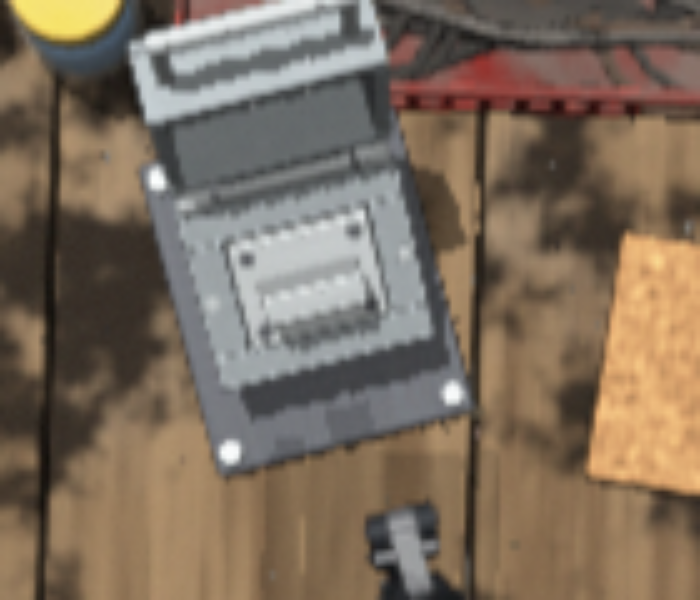

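```bash
python3 -c "
from h import *
import cv2
im=cv2.imread('pics/t8.png')
u=np.array([np.cos(np.pi/6),0,.5]);n=np.array([-.5,0,np.cos(np.pi/6)]);y=np.array([0,1,0]);f=np.array([0,0,80.])
def d(p,c):
    q=proj('top',W(p)); q=((q-[260,105]+.5)*5-.5).astype(int); cv2.circle(im,tuple(map(int,q)),2,c,-1)
for a in(-1,1):
  for b in(-1,1):
    d(f+12*n+28*a*u+35*b*y,(0,0,255)); d(f+36*n+8*a*u+25*b*y,(0,255,0)); d(f+8*n+30*a*u+37*b*y,(255,0,255))
cv2.imwrite('pics/t8b.png',im[150:400,100:500].repeat(2,0).repeat(2,1))
"
```

```text
(no output)
```

View pics/t8b.png

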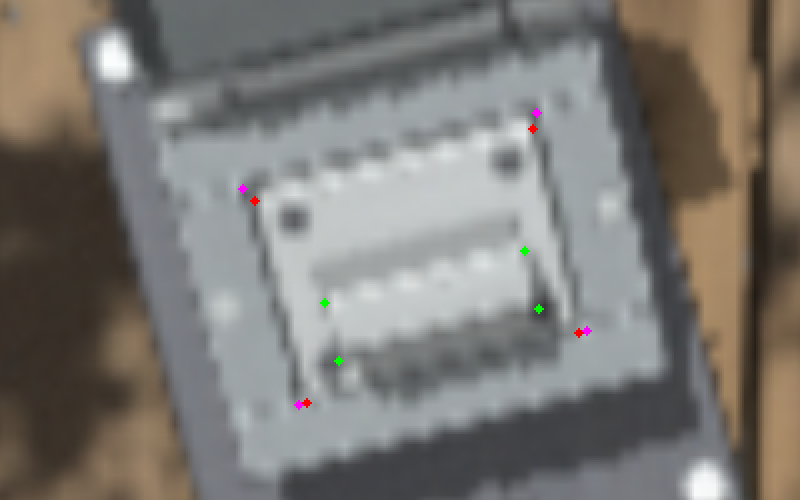

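```bash
python3 -c "
from h import *
u=np.array([np.cos(np.pi/6),0,.5]);n=np.array([-.5,0,np.cos(np.pi/6)]);f=np.array([0,0,80.])
P=lambda h:W(f+h*n+0.7*u)
rows([(P(h),rot(-60)) for h in (90,50,30,20,15)],grip=False)"
```

```text
[0.0009, 0.1023, 0.1492, -20.41, 0.14, -0.02]
[0.001, 0.1163, 0.1866, -20.41, 0.14, -0.02]
[0.001, 0.1233, 0.2054, -20.41, 0.14, -0.02]
[0.0011, 0.1267, 0.2148, -20.41, 0.14, -0.02]
[0.0011, 0.1285, 0.2194, -20.41, 0.14, -0.02]
```

```bash
python3 -m pendant '[[[0.001,0.06,0.05,-10,0,0,0.5],[0.001,0.102,0.11,-20.4,0.1,0,0.5],[0.001,0.102,0.149,-20.4,0.1,0,0.5],[0.001,0.102,0.149,-20.4,0.1,0,0.5],[0.001,0.102,0.149,-20.4,0.1,0,0.5],[0.001,0.109,0.168,-20.4,0.1,0,0.5],[0.001,0.116,0.187,-20.4,0.1,0,0.5],[0.001,0.116,0.187,-20.4,0.1,0,0.5]]]'; python3 -c "
from h import *
import cv2
st()
u=np.array([np.cos(np.pi/6),0,.5]);n=np.array([-.5,0,np.cos(np.pi/6)]);f=np.array([0,0,80.])
P=lambda h:W(f+h*n+0.7*u)
rows([(P(h),rot(-60)) for h in (50,30,20,15)],grip=False)
cv2.imwrite('pics/s9.png',cv2.resize(read_camera('scene')[130:290,200:360],None,fx=4,fy=4))
cv2.imwrite('pics/t9.png',cv2.resize(read_camera('top')[105:225,260:400],None,fx=5,fy=5))"
```

```text
t: 10.4
tool_pos: [575.5, 122.4, 121.9]
tool_rot: [0.579, 0.773, 0.206, 0.154]
contact_force: [-1.0, -0.2, -0.1]
width: 42.7
t 10.4 tcp [575.5 122.4 121.9] grasp [566.6 119.8 138.1] press [-32.1   0.3 138.1] z [ 0.477  0.14  -0.868] x [-0.281  0.96   0.001] F [-1.  -0.2 -0.1] w 42.7 q [-0.01 -0.1   2.17  0.26  0.58 -0.48]
[-0.0003, -0.0005, -0.0023, -0.19, -0.05, 0.01]
[-0.0003, -0.0005, 0.0177, -0.19, -0.05, 0.01]
[-0.0003, -0.0004, 0.0277, -0.19, -0.05, 0.01]
[-0.0003, -0.0004, 0.0327, -0.19, -0.05, 0.01]
```

View pics/t9.png

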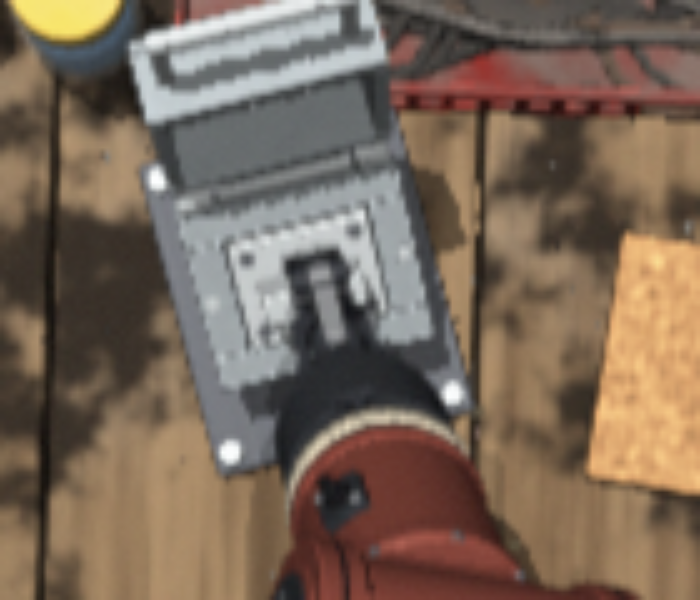

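```bash
python3 -m pendant '[[[0,0,0.01,0,0,0,0.5],[0,0,0.02,-0.2,0,0,0.5],[0,0,0.026,-0.2,0,0,0.5],[0,0,0.03,-0.2,0,0,0.5],[0,0,0.0325,-0.2,0,0,0.5],[0,0,0.0325,-0.2,0,0,0.5]]]'; python3 -c "
from h import *
st()"
```

```text
t: 11.1
tool_pos: [590.2, 126.6, 93.5]
tool_rot: [0.579, 0.773, 0.207, 0.155]
contact_force: [0.4, -0.7, 0.1]
width: 42.7
t 11.1 tcp [590.2 126.6  93.5] grasp [581.2 124.  109.6] press [-16.9   0.3 109.6] z [ 0.48   0.141 -0.866] x [-0.281  0.96   0.   ] F [ 0.4 -0.7  0.1] w 42.7 q [ 0.   -0.01  2.15  0.29  0.51 -0.5 ]
```

```bash
python3 -m pendant '[[[0,0,0,0,0,0,0],[0,0,0,0,0,0,0],[0,0,0,0,0,0,0],[0,0,0,0,0,0,0],[0,0,0,0,0,0,0],[0,0,0,0,0,0,0]]]'; python3 -c "
from h import *
st()"
```

```text
t: 11.7
tool_pos: [590.3, 126.6, 94.4]
tool_rot: [0.579, 0.773, 0.208, 0.156]
contact_force: [-4.6, -1.9, 5.8]
width: 14.7
t 11.7 tcp [590.3 126.6  94.4] grasp [581.3 123.9 110.6] press [-16.8   0.2 110.6] z [ 0.481  0.141 -0.865] x [-0.281  0.96   0.   ] F [-4.6 -1.9  5.8] w 14.7 q [ 0.   -0.01  2.15  0.29  0.51 -0.5 ]
```

```bash
python3 -m pendant '[[[0,0,-0.004,0,0,0,0],[0,0,-0.01,0,0,0,0],[0,0,-0.02,0,0,0,0],[0,0,-0.035,0,0,0,0],[0,0,-0.05,0,0,0,0],[0,0,-0.07,0,0,0,0],[0,0,-0.07,0,0,0,0],[0,0,-0.07,0,0,0,0]]]'; python3 -c "
from h import *
import cv2
st()
cv2.imwrite('pics/s10.png',cv2.resize(read_camera('scene')[110:290,200:360],None,fx=3.3,fy=3.3))
cv2.imwrite('pics/t10.png',cv2.resize(read_camera('top')[105:225,260:400],None,fx=5,fy=5))"
```

```text
t: 12.5
tool_pos: [556.7, 116.6, 155.1]
tool_rot: [0.579, 0.773, 0.208, 0.156]
contact_force: [0.1, 0.9, -4.2]
width: 14.9
t 12.5 tcp [556.7 116.6 155.1] grasp [547.7 114.  171.3] press [-5.180e+01  1.000e-01  1.713e+02] z [ 0.482  0.141 -0.865] x [-0.281  0.96  -0.   ] F [ 0.1  0.9 -4.2] w 14.9 q [-0.02 -0.21  2.2   0.25  0.66 -0.47]
```

View pics/s10.png

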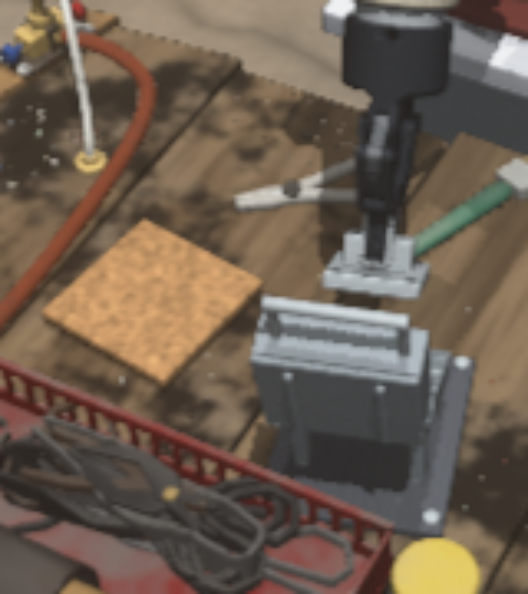

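View pics/t10.png

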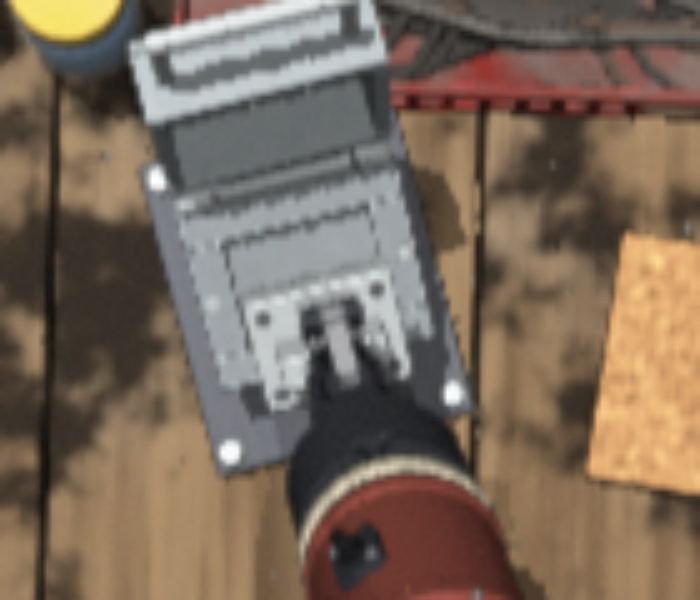

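```bash
python3 -c "
from h import *
b=(559.3,-91.5)
rows([((*b,z),rot(-90,np.radians(-8))) for z in (180,120,80,50,36,33)],grip=False)"
```

```text
[-0.2007, -0.0348, -0.0506, 29.55, -6.39, 23.73]
[-0.2008, -0.0648, 0.0014, 29.55, -6.39, 23.73]
[-0.2008, -0.0848, 0.036, 29.55, -6.39, 23.73]
[-0.2008, -0.0998, 0.062, 29.55, -6.39, 23.73]
[-0.2008, -0.1068, 0.0741, 29.55, -6.39, 23.73]
[-0.2008, -0.1083, 0.0767, 29.55, -6.39, 23.73]
```

```bash
python3 -m pendant '[[[-0.01,-0.004,-0.02,4,-0.8,3,0],[-0.035,-0.008,-0.04,8,-1.6,6,0],[-0.065,-0.013,-0.05,12,-2.4,9,0],[-0.095,-0.018,-0.05,16,-3.2,12,0],[-0.125,-0.023,-0.05,20,-4,15,0],[-0.155,-0.028,-0.05,24,-5,18.5,0],[-0.18,-0.032,-0.05,27,-5.8,21.5,0],[-0.2,-0.035,-0.05,29.5,-6.4,23.7,0],[-0.201,-0.045,-0.033,29.5,-6.4,23.7,0],[-0.201,-0.055,-0.015,29.5,-6.4,23.7,0],[-0.201,-0.065,0.001,29.5,-6.4,23.7,0],[-0.201,-0.065,0.001,29.5,-6.4,23.7,0]]]'; python3 -c "
from h import *
import cv2
st()
b=(559.3,-91.5)
rows([((*b,z),rot(-90,np.radians(-8))) for z in (80,50,36,33,32)],grip=False)
cv2.imwrite('pics/scene11.png',read_camera('scene'));cv2.imwrite('pics/top11.png',read_camera('top'))
cv2.imwrite('pics/s11.png',cv2.resize(cv2.imread('pics/scene11.png')[110:290,180:360],None,fx=3.3,fy=3.3))
cv2.imwrite('pics/t11.png',cv2.resize(cv2.imread('pics/top11.png')[105:225,320:460],None,fx=5,fy=5))"
```

```text
t: 13.8
tool_pos: [556.9, -91.0, 116.4]
tool_rot: [0.755, 0.656, -0.001, -0.003]
contact_force: [-0.2, 1.5, -3.5]
width: 14.5
t 13.8 tcp [556.9 -91.  116.4] grasp [557.  -91.1 135.1] press [-100.5 -199.4  135.1] z [-0.005  0.002 -1.   ] x [0.139 0.99  0.002] F [-0.2  1.5 -3.5] w 14.5 q [-0.3   0.19  1.79  0.    1.17 -0.16]
[-0.0002, 0.0026, 0.0363, -0.32, -0.09, 0.01]
[-0.0003, 0.0028, 0.0663, -0.32, -0.09, 0.01]
[-0.0003, 0.0029, 0.0803, -0.32, -0.09, 0.01]
[-0.0003, 0.0029, 0.0833, -0.32, -0.09, 0.01]
[-0.0003, 0.0029, 0.0843, -0.32, -0.09, 0.01]
```

View pics/s11.png

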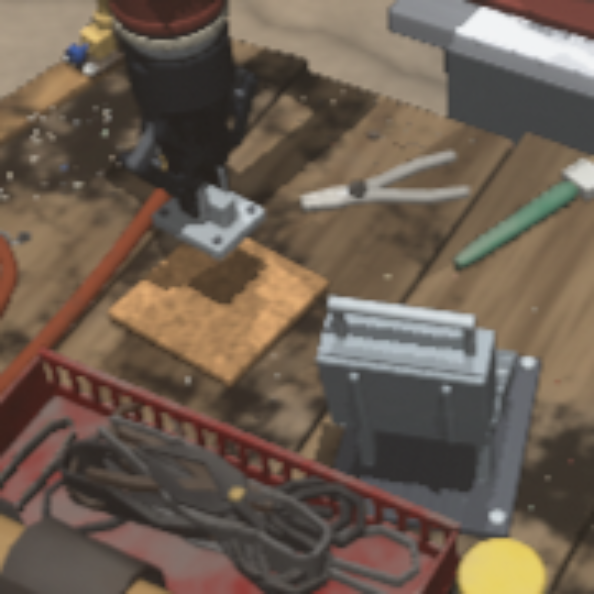

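View pics/t11.png

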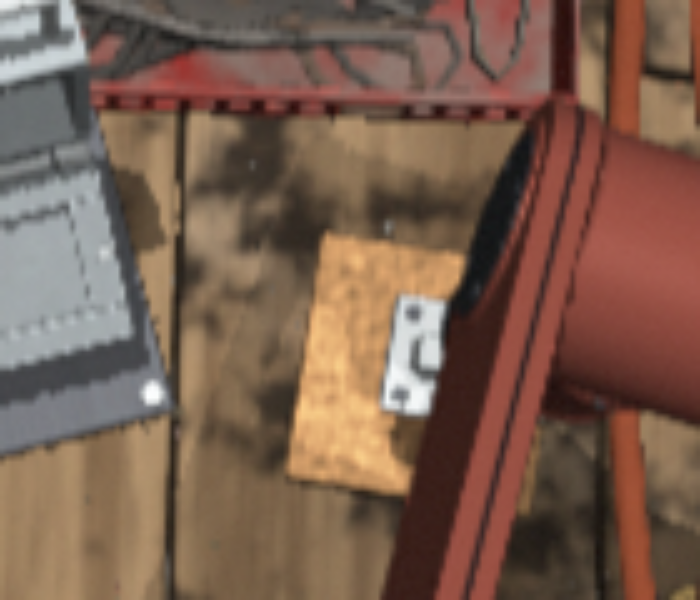

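Insert is held level above the board, which is roughly centred below it. Lower gently.

```bash
python3 -m pendant '[[[0,0.001,0.015,-0.3,0,0,0],[0,0.002,0.03,-0.3,0,0,0],[0,0.0025,0.045,-0.3,0,0,0],[0,0.003,0.058,-0.3,0,0,0],[0,0.003,0.067,-0.3,0,0,0],[0,0.003,0.073,-0.3,0,0,0],[0,0.003,0.077,-0.3,0,0,0],[0,0.003,0.079,-0.3,0,0,0],[0,0.003,0.079,-0.3,0,0,0]]]'; python3 -c "
from h import *
st()"
```

```text
t: 14.8
tool_pos: [562.8, -92.3, 42.2]
tool_rot: [0.755, 0.656, 0.002, 0.003]
contact_force: [0.0, -0.4, -2.6]
width: 14.5
t 14.8 tcp [562.8 -92.3  42.2] grasp [562.7 -92.3  60.9] press [ -95.4 -202.2   60.9] z [ 0.007 -0.001 -1.   ] x [0.139 0.99  0.   ] F [ 0.  -0.4 -2.6] w 14.5 q [-0.3   0.3   1.82  0.    1.02 -0.16]
```

```bash
python3 -m pendant '[[[0,-0.002,0.003,0.3,0,0,0],[0,-0.003,0.005,0.3,0,0,0],[0,-0.003,0.006,0.3,0,0,0],[0,-0.003,0.006,0.3,0,0,0]]]';python3 -m pendant '[[[0,0,0.001,0,0,0,0],[0,0,0.002,0,0,0,0],[0,0,0.002,0,0,0,0]]]'
```

```text
t: 15.2
tool_pos: [559.6, -91.8, 35.9]
tool_rot: [0.755, 0.656, 0.001, 0.001]
contact_force: [-0.7, 0.3, -2.8]
width: 15.0
t: 15.5
tool_pos: [559.7, -91.8, 33.9]
tool_rot: [0.755, 0.656, 0.001, 0.001]
contact_force: [-0.4, 0.6, -3.7]
width: 14.3
```

```bash
python3 -c "
from h import *
import cv2
st()
cv2.imwrite('pics/s12.png',cv2.resize(read_camera('scene')[130:250,190:310],None,fx=5,fy=5))"
```

```text
t 15.5 tcp [559.7 -91.8  33.9] grasp [559.6 -91.8  52.6] press [ -98.2 -200.8   52.6] z [ 0.002 -0.    -1.   ] x [0.139 0.99  0.   ] F [-0.4  0.6 -3.7] w 14.3 q [-0.3   0.31  1.82  0.    1.01 -0.16]
```

View pics/s12.png

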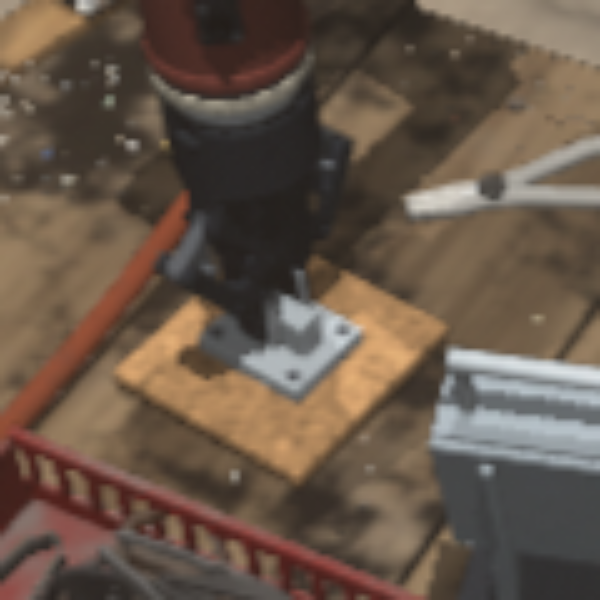

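Still a weight of 3–4 N hanging, so not yet in contact. Continue in 1 mm steps.

```bash
python3 -m pendant '[[[0,0,0.001,0,0,0,0],[0,0,0.001,0,0,0,0]]]';python3 -m pendant '[[[0,0,0.001,0,0,0,0],[0,0,0.001,0,0,0,0]]]'
```

```text
t: 15.75
tool_pos: [559.9, -91.9, 33.1]
tool_rot: [0.755, 0.656, 0.001, 0.001]
contact_force: [0.6, 1.5, -2.8]
width: 14.6
t: 15.95
tool_pos: [560.0, -91.9, 33.1]
tool_rot: [0.755, 0.656, 0.001, 0.001]
contact_force: [-3.7, 1.5, 4.9]
width: 14.7
```

```bash
python3 -m pendant '[[[0,0,0,0,0,0,0.12],[0,0,0,0,0,0,0.25],[0,0,0,0,0,0,0.4],[0,0,0,0,0,0,0.5],[0,0,0,0,0,0,0.5],[0,0,-0.01,0,0,0,0.5],[0,0,-0.03,0,0,0,0.5],[0,0,-0.06,0,0,0,0.5],[0,0,-0.1,0,0,0,0.5],[0,0,-0.14,0,0,0,0.5],[0,-0.05,-0.18,0,0,0,0.5],[0,-0.1,-0.2,0,0,0,0.5]]]'; python3 -m pendant '[[[0,-0.04,-0.01,0,0,0,0.5],[0,-0.08,-0.02,0,0,0,0.5],[0,-0.1,-0.02,0,0,0,0.5],[0,-0.1,-0.02,0,0,0,0.5]]]'; python3 -c "
from h import *
import cv2
st()
cv2.imwrite('pics/scene13.png',read_camera('scene'));cv2.imwrite('pics/top13.png',read_camera('top'))
cv2.imwrite('pics/s13.png',cv2.resize(cv2.imread('pics/scene13.png')[130:290,190:360],None,fx=4,fy=3.7))
cv2.imwrite('pics/t13.png',cv2.resize(cv2.imread('pics/top13.png')[105:225,280:440],None,fx=5,fy=5))"
```

```text
t: 17.15
tool_pos: [476.7, -80.5, 228.0]
tool_rot: [0.754, 0.656, 0.002, 0.003]
contact_force: [-0.3, 0.3, 0.7]
width: 42.8
t: 17.55
tool_pos: [375.7, -66.0, 245.4]
tool_rot: [0.755, 0.656, 0.001, 0.002]
contact_force: [1.1, 0.4, -0.4]
width: 42.6
t 17.55 tcp [375.7 -66.  245.4] grasp [375.6 -66.  264.1] press [-267.6 -124.4  264.1] z [ 0.005 -0.001 -1.   ] x [ 0.139  0.99  -0.001] F [ 1.1  0.4 -0.4] w 42.6 q [-0.38 -0.42  2.09  0.    1.46 -0.24]
```

View pics/s13.png

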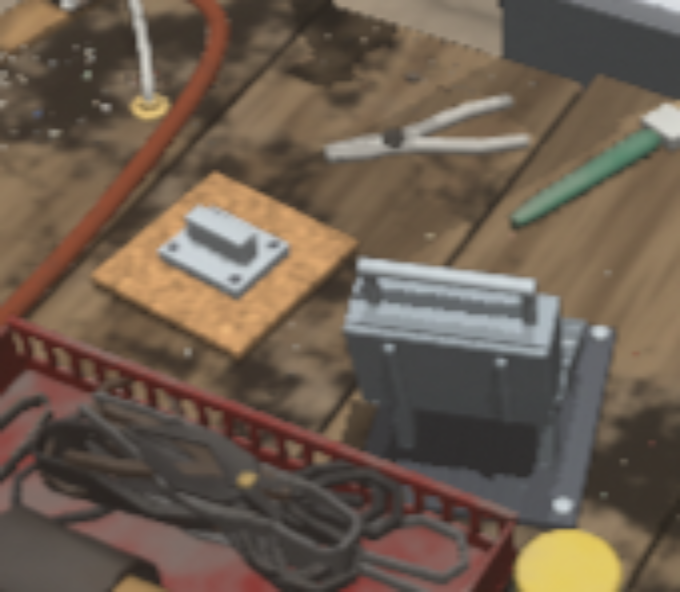

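View pics/t13.png

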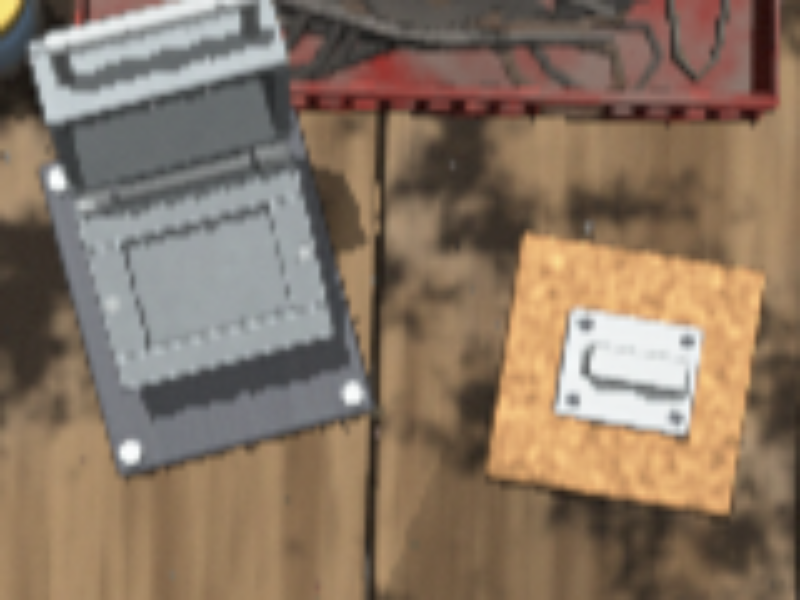

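View pics/top13.png

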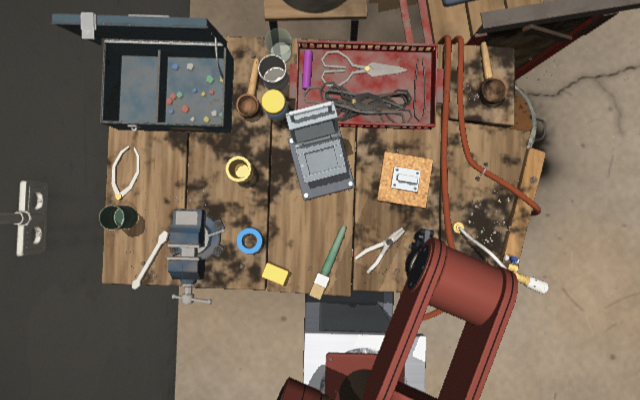

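```bash
python3 -m pendant '[[[0,0,0,0,0,0,0.5],[0,0,0,0,0,0,0.5],[0,0,0,0,0,0,0.5]]]'; python3 -c "
from workcell import *
print(job_done())"
```

```text
t: 17.95
tool_pos: [377.2, -66.3, 243.9]
tool_rot: [0.754, 0.656, 0.0, 0.0]
contact_force: [-0.3, -0.3, 0.4]
width: 42.8
the job is handed in; nothing more can be done
None
```

I swung the lid open by its bar to about 2.25 rad and let go. I then lifted the insert out by its rib, lowered it onto the cork board in 1 mm steps until I felt contact, released it and backed the arm off. The job was handed in at about 18 s of the 59 s allowed; no verdict was reported.

The last pictures and readings showed:
- **Lid:** it is standing open by itself, leaning back. The angle comes from the bar's position at release, not from a joint reading.
- **Insert:** it lies flat with the rib upward. In the top picture its centre is within about 3 mm of the board's centre; the limit is 30 mm.
- **Bystanders:** the cup mould, pliers and tape are at the same pixels as at the start, by eye.
- **Robot:** it is clear of everything, with wrist force about zero.

One disagreement: the finger opening read 2.3 mm under the bar's 10 mm and about 1.5 mm under the rib's 16 mm, though both grips held. Nothing failed.

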